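# Fetch the hemmed-in amber jar from the jar rack

## Robot

A 6-joint arm with a two-finger parallel gripper is mounted at the origin on a cart in front of the work surface, level with it; the furniture and walls round the work are solid. World frame = base frame: x ahead of the robot, y to its left, z up, the work surface at z = 0. Lengths are in mm, angles in rad, forces in N, time in s.
With the tool pointing down it reaches from about 350 to 975 mm from the base axis. Payload 7.1 kg.
Tool frame: the origin (TCP) lies between the finger pads; the fingertips stand 14 mm ahead of it and the grasp point (between the pads) lies 5 mm behind it; z points along the fingers, y is the line along which they close (so a half turn about z gives the same grasp; the last joint's range is limited). The gripper opens to 88 mm and grips with 3 to 60 N. Pads are 20 mm wide; open, the fingers measure 115 mm over their backs; the gripper's body (75 mm by 178 mm) begins 61 mm behind the grasp point.
Start: joints at [1.114, 0.423, 1.63, -0, 1.089, -0.019], TCP at [264.935, 566.052, 236.675] pointing down, gripper open.
Joint ranges: [-3, 3], [-0.9, 2.11], [0.09, 2.58], [-1.31, 4.45], [0.11, 2.69], [-2.54, 2.54]. Speed limits (rad/s): [2.39, 2.39, 3.01, 3.14, 3.14, 3.14].

## Interface

Orientations are given as a rotation vector (axis times angle).
In Python, from workcell import ctrl gives the robot as it stands. The module is installed in compiled form; this text tells all that it offers.
- The arm moves only by the tool servo_tool, never from a script. Its argument "plan" is a list of rows, each a list of 3 entries, a list of its own where there are three numbers: the closure, from 0 (fully open) to 1 (shut), then the shift along the world's x, y, z in mm, then the turn about the world's z in degrees. In form: [[hand, [x, y, z], yaw], ...]. A call has 1 to 10 rows; each row is the pose to reach, as a shift and turn from the pose commanded when the call began; what a row does not reach only later rows make up. A row lasts 1/12 s, in which the tool goes at most 41.7 mm and 7.16 degrees, less where a joint would pass 70% of its speed; a pose out of reach is approached as far as the arm can. A call with a gripper value outside its range is refused whole. The fingers move at their own pace and stop on an object; the grip force is fixed at half the most. Time passes only in rows, so rows that repeat a pose let the fingers close. It gives the time, the measured TCP pose, the force, the opening and the grip force at its end, in the units of the state.
- ctrl.get_obs(): the state, without advancing time (a new reading comes with each control period).
- ctrl.get_image(name): name is "side" or "top"; returns the picture (384x512x3 uint8, blue, green, red); there is no depth.
- ctrl.camera_info(name): a dict with "fovy" (degrees; the focal length in pixels is half the picture's height over the tangent of half this angle, whatever the lens; pixels are square), "cx", "cy" (the principal point, pixels), "k1" (the pictures are not rectified: a ray, as slopes to the right and down, at radius r is drawn at 1 + k1 r^2 times it, then the intrinsics apply), "rvec" (rotation vector, rad) and "tvec" (3), from world to camera coordinates, as OpenCV has them. Camera axes: x right, y down, z forward; pixel columns grow to the right and rows downward; lengths in mm; the calibration is good to about 2 mm. A picture is of the moment at which its call begins. camera_info takes no time and is no camera call.
- ctrl.close_job(): hands the job in; it is judged then, once.
The state is a dict: "t": time; "qpos": joint angles; "qvel": joint speeds; "joint_torque": joint torques, N m; "ee_pos": TCP position; "orientation": TCP orientation; "ft_force": force on the tool from outside, world axes, zero at the start; "moment": the same for the moment, N m; "width": finger opening in mm; "grasp_force": force on a finger pad.
Only numpy, scipy, OpenCV 4.12 (cv2) and the standard library are available. Lean on these libraries where they do the work, as an engineer would, in place of code of your own. Each camera call takes 0.05 s, during which the arm holds its last target. There are 200 camera calls.

## Task

The amber jar (yellow cap) is boxed in at the middle of the white jar rack: first clear both white jars (blue cap and red cap) out of the rack and stand them in the steel tray, then fetch the amber jar and stand it in the round blue dish, and only then put each white jar back in the very bay of the rack where it stood at the start. Keep the jars upright, stand them down flat, and leave the other things on the table alone.

Things in the scene. Friction and masses are not known exactly. Their poses are not given: they have to be found in the camera images.
- red_jar: White jar with a red ribbed cap, 48 mm diameter, 72 mm tall in all (straight-sided body up to 51 mm, then a screw cap 44 mm across from 56 to 72 mm), rigid and closed, about 0.12 kg. Origin at the centre of its underside, z up along the jar. Stands in one of the two end bays of the rack at the start.
- blue_jar: White jar with a blue ribbed cap, 48 mm diameter, 72 mm tall in all (straight-sided body up to 51 mm, then a screw cap 44 mm across from 56 to 72 mm), rigid and closed, about 0.12 kg. Origin at the centre of its underside, z up along the jar. Stands in the other end bay of the rack at the start.
- amber_jar: Amber jar with a yellow ribbed cap, 48 mm diameter, 72 mm tall in all (straight-sided body up to 51 mm, then a screw cap 44 mm across from 56 to 72 mm), rigid and closed, about 0.12 kg. Origin at the centre of its underside, z up along the jar. Always stands in the middle bay at the start.
- jar_rack: White three-bay rack, fixed. Origin: centre of its underside. Base 76 (x) x 200 (y) x 6 mm; jars stand on it in bays at y = -60, 0, +60 mm (grey rings, no height), 12 mm free between jars. Cheeks at x = -34 and +34 mm, 8 mm thick, 60 mm along y, tops 84 mm above the table, flank the middle bay: grip end jars along the rack's x, the middle one along its y once both neighbours are gone.
- side_tray: Low steel tray, fixed, 210 mm along its x, 110 mm along its y, 12 mm high over all, walls 4 mm, inner floor 202 x 102 mm, 4 mm above the table. Origin at the centre of its underside. Room for two jars side by side along its x, e.g. at x = -50 and +50 mm.
- round_dish: Small round blue dish, fixed, 100 mm across the rim, 12 mm high, walls 4 mm, flat inner floor 84 mm across, 4 mm above the table. Origin at the centre of its underside.
- dressing_jar: Bystander: round lidded stainless jar, 119 mm across, 87 mm tall, at the back of the table; origin at the centre of its underside. Leave alone.
- otoscope: Bystander: otoscope lying at the back of the table, 203 mm long, 54 mm high; origin under its middle. Leave alone.
- gel_bottle: Bystander: hand gel bottle with a pump, 49 x 84 mm, 217 mm tall, at the back left; origin at the centre of its underside. Leave alone.
Things that resemble listed ones, but are neither listed nor needed, are in the scene too. Leave any black, brown or green look-alike of the round_dish alone.

How it is judged:
By the outcome, as a careful person would: the job done as asked, in the order asked, and still so for the second after the job is handed in, with the robot touching nothing.
It also fails if it takes over 128 s, if anything falls off the work surface, if the arm or the gripper's body presses on something with over 40 N, if the wrist force passes 120 N, or if a joint passes its speed limit or range.

## Working session

There is one attempt and no reset: what is moved stays moved. The work goes in short steps, Python scripts to look and compute and a tool call to move; the robot and the scene stay as the last step left them, time stands still between calls to the robot, and variables do not carry over. Pictures are saved under pics/ and viewed, at most 14 in all, crops included, and the job is handed in when it is done.

Besides the shell and the picture viewer there is one more tool, called as a command line: name --argument value ..., lists and objects as JSON in quotes. servo_tool: Moves the arm, as the interface text tells. Its arguments: {"type":"object","properties":{"plan":{"type":"array"}},"required":["plan"]}

```bash
mkdir -p pics
cat > h.py <<'E'
import numpy as np, cv2
from workcell import ctrl
def cam(n):
    i=ctrl.camera_info(n); R,_=cv2.Rodrigues(np.array(i["rvec"],float)); t=np.array(i["tvec"],float).ravel()
    return i,R,t,192/np.tan(np.radians(i["fovy"])/2)
def ray(n,u,v):
    i,R,t,f=cam(n); d=np.array([(u-i["cx"])/f,(v-i["cy"])/f]); s=d.copy()
    for _ in range(30): s=d/(1+i["k1"]*(s@s))
    return -R.T@t, R.T@np.array([s[0],s[1],1])
def onz(n,u,v,z):
    o,d=ray(n,u,v); return o+d*(z-o[2])/d[2]
def proj(n,P):
    i,R,t,f=cam(n); p=R@np.array(P,float)+t; s=p[:2]/p[2]; s=s*(1+i["k1"]*(s@s)); return s*f+[i["cx"],i["cy"]]
def tri(a,b):
    (o1,d1),(o2,d2)=a,b
    d1=d1/np.linalg.norm(d1);d2=d2/np.linalg.norm(d2)
    s=np.linalg.lstsq(np.c_[d1,-d2],o2-o1,rcond=None)[0]
    p,q=o1+d1*s[0],o2+d2*s[1]; return (p+q)/2,np.linalg.norm(p-q)
E
python3 - <<'E'
from h import *
for n in("top","side"):
    cv2.imwrite(f"pics/{n}0.png",ctrl.get_image(n)); i=ctrl.camera_info(n); print(n,i, cam(n)[1].T@-cam(n)[2])
print(ctrl.get_obs())
E
```

```text
top {'fovy': 54.32051356295161, 'cx': 255.61748441520356, 'cy': 188.7713739575754, 'k1': 0.03781840509336054, 'rvec': array([ 2.111892  , -2.14817016,  0.11096654]), 'tvec': array([ 16.30937636, 563.89358403, 829.35712478])} [440.84369153 -25.09706531 900.61211808]
side {'fovy': 57.66457011426085, 'cx': 257.19879769937654, 'cy': 185.62832855923122, 'k1': -0.05396377929945204, 'rvec': array([ 0.10516487,  2.91358022, -1.12184989]), 'tvec': array([ 560.25653783,  -16.27435082, 1031.54360964])} [601.80870581 663.6494938  758.70290117]
{'t': 0.1, 'qpos': array([ 1.11400512e+00,  4.23784067e-01,  1.63060941e+00, -1.10811862e-05,
        1.08860737e+00, -1.90135959e-02]), 'qvel': array([ 0.00020021, -0.00123199, -0.00134349,  0.00072568, -0.00022051,
       -0.00060627]), 'joint_torque': array([-4.23932051e-04, -5.45611382e+01, -2.74325180e+01,  6.43790164e-02,
        1.87388639e-02, -3.01835621e-05]), 'ee_pos': array([264.72636948, 565.6276443 , 235.96879267]), 'orientation': array([-6.82103338e-01, -3.06631859e+00,  2.15308837e-03]), 'ft_force': array([ 0.37559107, -0.07264352,  0.28868639]), 'moment': array([-0.06951139, -0.0340575 , -0.0121618 ]), 'grasp_force': 0.0, 'width': 87.63419248973364}
```

View pics/top0.png

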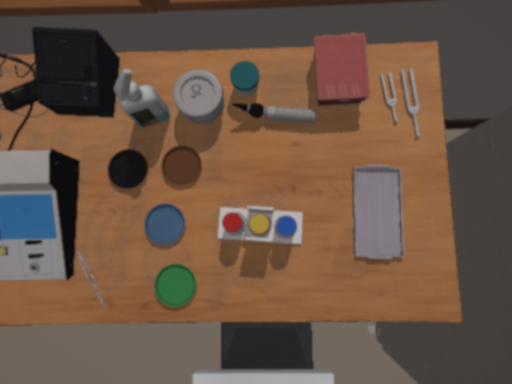

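View pics/side0.png

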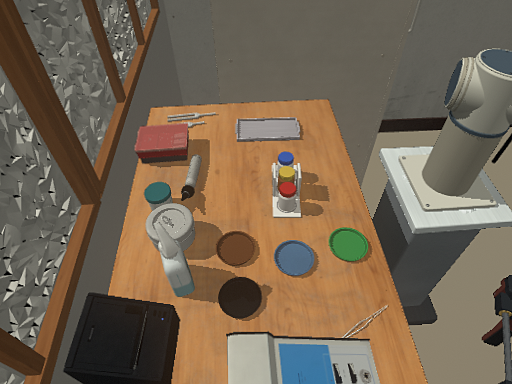

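The top view shows the red cap at (232,222), yellow at (259,224) and blue at (286,226). The tray is around (378,212) and the blue dish around (165,225). The side view shows caps at (288,189), (288,174) and (286,158), the dish at (295,258) and the tray at (268,129).

```bash
cat > m.py <<'E'
from h import *
def blob(img,lo,hi,near,r=45,minA=60):
    hsv=cv2.cvtColor(cv2.resize(img,None,fx=4,fy=4,interpolation=cv2.INTER_CUBIC),cv2.COLOR_BGR2HSV)
    m=cv2.inRange(hsv,lo,hi); k=np.zeros_like(m); cv2.circle(k,(int(near[0]*4),int(near[1]*4)),r*4,255,-1)
    m=cv2.morphologyEx(m&k,cv2.MORPH_OPEN,np.ones((5,5)))
    cs=cv2.findContours(m,cv2.RETR_EXTERNAL,cv2.CHAIN_APPROX_NONE)[0]
    c=max(cs,key=cv2.contourArea); return (c.reshape(-1,2)-1.5)/4, cv2.contourArea(c)/16
COL=dict(red=[(0,150,60),(8,255,255)],yel=[(20,140,90),(32,255,255)],blu=[(108,150,60),(125,255,255)],dish=[(98,80,40),(118,255,255)])
E
python3 - <<'E'
from m import *
I={n:cv2.imread(f"pics/{n}0.png") for n in("top","side")}
near=dict(red=[(232,222),(288,189)],yel=[(259,224),(288,174)],blu=[(286,226),(286,158)],dish=[(165,225),(295,258)])
for k in near:
    out=[]
    for n,p in zip(("top","side"),near[k]):
        c,A=blob(I[n],*COL[k],p,r=30 if k=="dish" else 14)
        e=cv2.fitEllipse(c.astype(np.float32)); out.append(e); 
        print(k,n,np.round(e[0],1),np.round(e[1],1),A, "bbox",c.min(0),c.max(0))
        if n=="top":
            zs=(12,) if k=="dish" else (78,)
            for z in zs:
                w=np.array([onz(n,*q,z)[:2] for q in c]); (cx,cy),r=cv2.minEnclosingCircle(w.astype(np.float32)); print("  z",z,cx,cy,r, onz(n,*e[0],z).round(1))
    print("  tri",[np.round(x,1) for x in tri(ray("top",*out[0][0]),ray("side",*out[1][0]))])
a=I["top"][150:275,140:415]; b=I["side"][105:285,215:335]
cv2.imwrite("pics/c1.png",cv2.resize(a,None,fx=2.9,fy=2.9,interpolation=cv2.INTER_CUBIC))
cv2.imwrite("pics/c2.png",cv2.resize(b,None,fx=3.3,fy=3.3,interpolation=cv2.INTER_CUBIC))
E
```

```text
red top [232.  222.1] [17.6 17.6] 242.75 bbox [223.125 213.375] [240.875 230.875]
  z 78 485.7829284667969 58.224273681640625 19.815988540649414 [485.6  58.2  78. ]
red side [287.2 188.9] [15.5 17. ] 206.34375 bbox [278.625 181.375] [295.625 196.625]
  tri [array([486. ,  59.2,  69. ]), np.float64(0.3)]
yel top [259.2 223.9] [18.8 19. ] 281.0 bbox [249.875 214.375] [268.625 233.375]
  z 78 480.92303466796875 -1.2353986501693726 21.1356201171875 [480.8  -1.4  78. ]
yel side [286.4 173.1] [14.7 15.6] 179.125 bbox [278.625 165.875] [294.125 180.625]
  tri [array([480.8,  -1. ,  66.9]), np.float64(1.0)]
blu top [286.  225.6] [17.3 17.7] 240.28125 bbox [277.125 217.125] [294.625 234.375]
  z 78 476.17193603515625 -59.853294372558594 19.84803009033203 [476.1 -59.9  78. ]
blu side [285.4 156.5] [ 8.9 14.7] 101.0625 bbox [278.125 152.125] [292.375 160.875]
  tri [array([476.2, -60.1,  73.8]), np.float64(0.2)]
dish top [164.3 223.9] [37.4 39. ] 1147.3125 bbox [145.375 204.875] [183.125 242.875]
  z 12 488.282470703125 227.17222595214844 46.53037643432617 [487.8 226.9  12. ]
dish side [295.  258.5] [33.2 34.8] 887.875 bbox [276.625 239.875] [312.875 274.625]
  tri [array([486.3, 229.8,   3.4]), np.float64(4.0)]
```

View pics/c1.png

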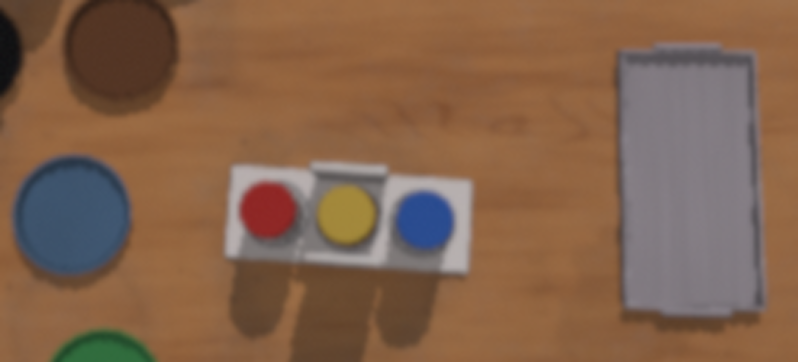

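View pics/c2.png

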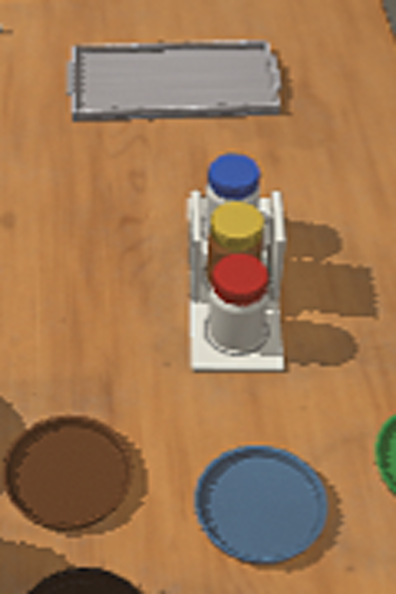

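The close-ups show a rack tilted by about -4.6°, with all three caps clear. The tray's outer corners in the top view are about (354.1,167.9), (400.3,167.9), (403.8,256.9) and (354.8,257.6). In the side view they are about (237.1,139.8), (236.8,118.6), (296.2,117.7) and (299.8,137.7).

Run:
```python
from h import *
T=[(354.1,167.9),(400.3,167.9),(403.8,256.9),(354.8,257.6)]
S=[(237.1,139.8),(236.8,118.6),(296.2,117.7),(299.8,137.7)]
P=[]
for a,b in zip(T,S):
    p,e=tri(ray("top",*a),ray("side",*b)); P.append(p); print(p.round(1),e.round(1),onz("top",*a,12).round(1),onz("side",*b,12).round(1))
print("mean",np.mean(P,0), np.mean([onz("top",*a,12) for a in T],0),np.mean([onz("side",*a,12) for a in S],0))
# rack corners (base z=6) & cap-top checks
for u,v in [(230,167),(472,181),(469,273),(226,258)]: print("rack",onz("top",u/2.9+140,v/2.9+150,6).round(1))
for n,q in(("red",(287.2,187.7)),("yel",(286.4,171.8)),("blu",(285.4,157.3))):
    print(n,onz("side",*q,78).round(1),onz("side",*q,73).round(1))
print("dish side z12",onz("side",295,258.5,8).round(1),onz("top",164.3,223.9,8).round(1))
```

```text
[ 614.3 -230.3    1.4] 3.2 [ 613.8 -228.3   12. ] [ 612.6 -217.1   12. ]
[ 611.2 -337.2    7.8] 1.9 [ 611.3 -336.    12. ] [ 610.2 -331.1   12. ]
[ 401.7 -331.9    3.3] 3.8 [ 403.9 -329.4   12. ] [ 402.2 -320.    12. ]
[ 403.5 -220.7    4.2] 1.1 [ 403.2 -218.9   12. ] [ 406.1 -211.7   12. ]
mean [ 507.64944424 -280.05061922    4.16029575] [ 508.06778093 -278.14097509   12.        ] [ 507.75593511 -269.96038157   12.        ]
rack [525.   96.1   6. ]
rack [ 509.9 -103.5    6. ]
rack [435.3 -98.7   6. ]
rack [450.2  99.4   6. ]
red [486.7  62.9  78. ] [485.9  58.5  73. ]
yel [481.5   5.   78. ] [4.807e+02 1.000e-01 7.300e+01]
blu [477.1 -52.4  78. ] [476.2 -57.7  73. ]
dish side z12 [485.1 233.    8. ] [488. 228.   8.]
```

servo_tool --plan '[[0,[110,-370,0],-69.6],[0,[110,-370,0],-69.6],[0,[110,-370,0],-69.6],[0,[110,-370,0],-69.6],[0,[110,-370,0],-69.6],[0,[110,-370,0],-69.6],[0,[110,-370,0],-69.6],[0,[110,-370,0],-69.6],[0,[110,-370,0],-69.6],[0,[110,-370,0],-69.6]]'

```text
t: 0.93
ee_pos: [375.0, 191.8, 236.5]
orientation: [2.319, 2.118, -0.002]
ft_force: [-0.0, 0.4, -0.2]
width: 87.8
grasp_force: 0.0
```

servo_tool --plan '[[0,[101,-257,-90],0],[0,[101,-257,-90],0],[0,[101,-257,-90],0],[0,[101,-257,-90],0],[0,[101,-257,-90],0],[0,[101,-257,-90],0],[0,[101,-257,-90],0],[0,[101,-257,-90],0],[0,[101,-257,-90],0],[0,[101,-257,-90],0]]'

```text
t: 1.77
ee_pos: [475.3, -60.8, 146.4]
orientation: [-2.31, -2.127, 0.001]
ft_force: [-0.2, -0.2, 0.2]
width: 88.0
grasp_force: 0.0
```

servo_tool --plan '[[0,[0,0,0],0],[0,[0,0,0],0],[0,[0,0,0],0]]'

```text
t: 2.02
ee_pos: [475.8, -59.8, 147.2]
orientation: [2.308, 2.131, 0.001]
ft_force: [0.2, 1.1, -0.7]
width: 87.9
grasp_force: 0.0
```

servo_tool --plan '[[0,[0,0,-40],0],[0,[0,0,-75],0],[0,[0,0,-100],0],[0,[0,0,-111],0],[0,[0,0,-111],0],[0,[0,0,-111],0],[0,[0,0,-111],0]]'

```text
t: 2.6
ee_pos: [477.0, -60.8, 37.0]
orientation: [2.309, 2.128, 0.002]
ft_force: [0.5, 0.2, 0.4]
width: 87.9
grasp_force: 0.0
```

Run:
```python
from h import *
a=ctrl.get_image("top")[150:290,190:340]; b=ctrl.get_image("side")[90:250,215:365]
r=lambda a:cv2.resize(a,(395,395),interpolation=cv2.INTER_CUBIC)
cv2.imwrite("pics/g1.png",np.hstack([r(a),r(b)]))
```

```text
(no output)
```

View pics/g1.png

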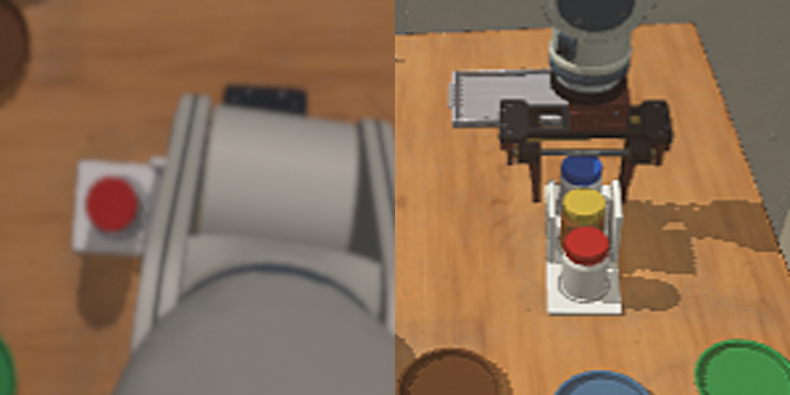

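The side crop shows the open fingers straddling the blue jar centrally, with the body clear of the rack cheeks.

servo_tool --plan '[[0.8,[0,0,0],0],[0.8,[0,0,0],0],[0.8,[0,0,0],0],[0.8,[0,0,0],0],[0.8,[0,0,0],0],[0.8,[0,0,0],0],[0.8,[0,0,0],0],[0.8,[0,0,0],0]]'

```text
t: 3.37
ee_pos: [475.9, -61.0, 35.7]
orientation: [-2.31, -2.129, 0.0]
ft_force: [0.2, 0.1, 1.1]
width: 47.7
grasp_force: 30.0
```

servo_tool --plan '[[0.8,[0,0,15],0],[0.8,[0,0,50],0],[0.8,[0,0,85],0],[0.8,[0,0,110],0],[0.8,[8,-22,110],0],[0.8,[20,-55,110],0],[0.8,[34,-92,110],0],[0.8,[48,-129,110],0],[0.8,[62,-166,110],0],[0.8,[74,-199,110],0]]'

```text
t: 4.2
ee_pos: [550.3, -262.1, 145.4]
orientation: [-2.311, -2.128, 0.0]
ft_force: [0.8, 0.7, -1.6]
width: 47.7
grasp_force: 30.0
```

servo_tool --plan '[[0.8,[8,-20,0],0],[0.8,[8,-20,0],0],[0.8,[8,-20,-30],0],[0.8,[8,-20,-60],0],[0.8,[8,-20,-85],0],[0.8,[8,-20,-98],0],[0.8,[8,-20,-105],0],[0.8,[8,-20,-105],0],[0.8,[8,-20,-105],0]]'

```text
t: 4.95
ee_pos: [558.4, -279.9, 41.3]
orientation: [2.31, 2.129, 0.0]
ft_force: [0.0, 0.4, -1.7]
width: 47.8
grasp_force: 30.0
```

servo_tool --plan '[[0.8,[0,0,-3],0],[0.8,[0,0,-5],0],[0.8,[0,0,-6],0],[0.8,[0,0,-6],0],[0.8,[0,0,-6],0],[0.8,[0,0,-6],0]]'

```text
t: 5.45
ee_pos: [558.1, -280.0, 35.0]
orientation: [2.31, 2.128, 0.0]
ft_force: [0.1, 0.6, -1.3]
width: 47.8
grasp_force: 30.0
```

servo_tool --plan '[[0.8,[0,0,-1],0],[0.8,[0,0,-1],0],[0.8,[0,0,-1],0],[0.8,[0,0,-1],0]]'

```text
t: 5.78
ee_pos: [558.0, -280.0, 33.7]
orientation: [2.31, 2.129, 0.0]
ft_force: [-0.1, -0.1, -1.6]
width: 47.8
grasp_force: 30.0
```

servo_tool --plan '[[0.8,[0,0,-0.6],0],[0.8,[0,0,-0.6],0],[0.8,[0,0,-0.6],0],[0.8,[0,0,-0.6],0]]'

```text
t: 6.12
ee_pos: [558.1, -280.0, 33.7]
orientation: [2.31, 2.129, 0.0]
ft_force: [-1.2, 0.8, 6.1]
width: 47.9
grasp_force: 30.0
```

servo_tool --plan '[[0.8,[0,0,-0.6],0],[0.8,[0,0,-0.6],0],[0.8,[0,0,-0.6],0],[0.8,[0,0,-0.6],0]]'

```text
t: 6.45
ee_pos: [558.0, -280.0, 33.7]
orientation: [2.31, 2.129, 0.0]
ft_force: [-2.4, 1.6, 11.1]
width: 47.5
grasp_force: 30.0
```

servo_tool --plan '[[0,[0,0,0.6],0],[0,[0,0,0.6],0],[0,[0,0,0.6],0],[0,[0,0,0.6],0],[0,[0,0,0.6],0],[0,[0,0,20],0],[0,[0,0,55],0],[0,[0,0,93],0],[0,[0,0,113],0],[0,[0,0,113],0]]'

```text
t: 7.28
ee_pos: [560.7, -281.4, 150.6]
orientation: [2.305, 2.123, 0.004]
ft_force: [0.1, -0.4, -0.7]
width: 88.0
grasp_force: 0.0
```

servo_tool --plan '[[0,[-8,39,0],0],[0,[-16,78,0],0],[0,[-24,117,0],0],[0,[-33,156,0],0],[0,[-41,195,0],0],[0,[-50,234,0],0],[0,[-58,273,0],0],[0,[-66,310,0],0],[0,[-72,338.7,0],0],[0,[-72,338.7,0],0]]'

```text
t: 8.12
ee_pos: [484.0, 62.6, 144.5]
orientation: [-2.305, -2.132, 0.002]
ft_force: [0.2, 0.0, -0.6]
width: 88.0
grasp_force: 0.0
```

Run:
```python
from m import *
S=ctrl.get_image("side");T=ctrl.get_image("top")
c,A=blob(S,*COL["blu"],(276,122),r=25); print(c.min(0),c.max(0),A)
a=S[60:260,200:360]
cv2.imwrite("pics/g2.png",cv2.resize(a,None,fx=2.9,fy=2.9,interpolation=cv2.INTER_CUBIC))
```

```text
[251.625 109.625] [258.375 116.375] 33.75
```

View pics/g2.png

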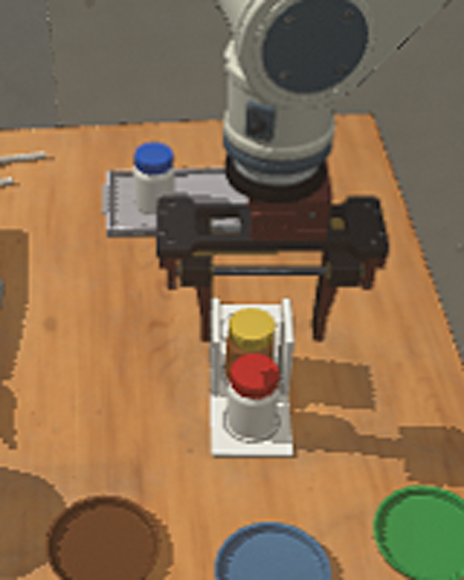

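The blue jar stands upright in the left half of the tray, cap at crop (153,157). The gripper straddles the red jar.

servo_tool --plan '[[0,[0,0,0],0],[0,[0,0,0],0],[0,[0,0,-40],0],[0,[0,0,-75],0],[0,[0,0,-100],0],[0,[0,0,-110],0],[0,[0,0,-110],0],[0,[0,0,-110],0],[0,[0,0,-110],0]]'

```text
t: 8.97
ee_pos: [487.0, 58.4, 36.6]
orientation: [2.31, 2.127, 0.002]
ft_force: [-0.5, -0.3, 0.6]
width: 87.5
grasp_force: 0.0
```

servo_tool --plan '[[0.8,[0,0,0],0],[0.8,[0,0,0],0],[0.8,[0,0,0],0],[0.8,[0,0,0],0],[0.8,[0,0,0],0],[0.8,[0,0,0],0],[0.8,[0,0,0],0],[0.8,[0,0,0],0]]'

```text
t: 9.63
ee_pos: [486.0, 58.8, 35.6]
orientation: [2.31, 2.129, 0.0]
ft_force: [-1.3, 0.2, 3.8]
width: 47.8
grasp_force: 30.0
```

servo_tool --plan '[[0.8,[0,0,15],0],[0.8,[0,0,50],0],[0.8,[0,0,85],0],[0.8,[0,0,110],0],[0.8,[-2,-20,110],0],[0.8,[-4,-50,110],0],[0.8,[-7,-85,110],0],[0.8,[-10,-123,110],0],[0.8,[-13,-161,110],0],[0.8,[-16,-199,110],0]]'

```text
t: 10.47
ee_pos: [469.2, -141.7, 145.3]
orientation: [-2.309, -2.129, 0.0]
ft_force: [0.0, 0.3, -1.6]
width: 47.3
grasp_force: 30.0
```

servo_tool --plan '[[0.8,[-3,-38,0],0],[0.8,[-6,-76,0],0],[0.8,[-9,-110,0],0],[0.8,[-12,-136,0],0],[0.8,[-12,-136,0],0],[0.8,[-12,-136,-30],0],[0.8,[-12,-136,-65],0],[0.8,[-12,-136,-92],0],[0.8,[-12,-136,-108],0],[0.8,[-12,-136,-108],0]]'

```text
t: 11.3
ee_pos: [455.9, -274.4, 34.3]
orientation: [-2.306, -2.125, 0.002]
ft_force: [-1.5, 0.2, -1.1]
width: 47.7
grasp_force: 30.0
```

servo_tool --plan '[[0.8,[0,0,0],0],[0.8,[0,0,-2],0],[0.8,[0,0,-4],0],[0.8,[0,0,-4.6],0],[0.8,[0,0,-4.6],0],[0.8,[0,0,-4.6],0],[0.8,[0,0,-4.6],0]]'

```text
t: 11.88
ee_pos: [458.1, -276.4, 33.3]
orientation: [2.31, 2.128, 0.0]
ft_force: [-0.5, 0.5, -1.8]
width: 47.8
grasp_force: 30.0
```

servo_tool --plan '[[0.8,[0,0,-0.6],0],[0.8,[0,0,-0.6],0],[0.8,[0,0,-0.6],0],[0.8,[0,0,-0.6],0]]'

```text
t: 12.22
ee_pos: [458.1, -276.4, 32.5]
orientation: [2.31, 2.128, 0.0]
ft_force: [-0.4, 0.1, 1.1]
width: 47.6
grasp_force: 30.0
```

servo_tool --plan '[[0.8,[0,0,-0.6],0],[0.8,[0,0,-0.6],0],[0.8,[0,0,-0.6],0],[0.8,[0,0,-0.6],0]]'

```text
t: 12.55
ee_pos: [458.1, -276.4, 32.4]
orientation: [2.31, 2.129, 0.0]
ft_force: [-0.9, 0.1, 8.0]
width: 47.8
grasp_force: 30.0
```

servo_tool --plan '[[0,[0,0,0.6],0],[0,[0,0,0.6],0],[0,[0,0,0.6],0],[0,[0,0,0.6],0],[0,[0,0,0.6],0],[0,[0,0,20],0],[0,[0,0,55],0],[0,[0,0,93],0],[0,[0,0,114],0],[0,[0,0,114],0]]'

```text
t: 13.38
ee_pos: [460.4, -277.8, 150.2]
orientation: [2.305, 2.124, 0.003]
ft_force: [0.3, -0.8, 1.1]
width: 87.2
grasp_force: 0.0
```

servo_tool --plan '[[0,[2,25,0],7],[0,[4,50,0],14],[0,[6,75,0],21],[0,[8,100,0],28],[0,[10,125,0],35],[0,[12,150,0],42],[0,[14,175,0],49],[0,[17,200,0],56],[0,[19,225,0],63],[0,[21,250,0],70]]'

```text
t: 14.22
ee_pos: [478.3, -25.0, 144.7]
orientation: [-0.662, -3.07, 0.0]
ft_force: [0.5, -0.5, 0.5]
width: 87.7
grasp_force: 0.0
```

servo_tool --plan '[[0,[2,25,0],7],[0,[2,25,0],14],[0,[2,25,0],20],[0,[2,25,0],20],[0,[2,25,0],20],[0,[2,25,0],20]]'

```text
t: 14.72
ee_pos: [480.6, -1.4, 145.2]
orientation: [-0.134, -3.138, 0.0]
ft_force: [-0.2, -0.4, 0.3]
width: 87.3
grasp_force: 0.0
```

Run:
```python
from m import *
print(ctrl.get_obs()["qpos"].round(2),ctrl.get_obs()["ee_pos"].round(1))
a=ctrl.get_image("side")[60:260,200:360]
cv2.imwrite("pics/g3.png",cv2.resize(a,None,fx=2.9,fy=2.9,interpolation=cv2.INTER_CUBIC))
```

```text
[-0.03  0.35  2.01 -0.    0.78 -1.51] [480.6  -1.4 145.2]
```

View pics/g3.png

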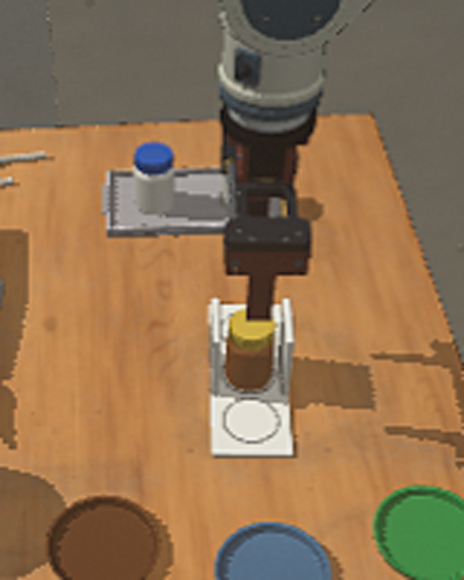

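The empty red bay ring shows at crop (251,420). The amber jar stands alone between the cheeks with the fingers lined up along the rack's y. The red jar is hidden behind the gripper.

servo_tool --plan '[[0,[0,0,-35],0],[0,[0,0,-70],0],[0,[0,0,-95],0],[0,[0,0,-110],0],[0,[0,0,-110],0],[0,[0,0,-110],0],[0,[0,0,-110],0]]'

```text
t: 15.35
ee_pos: [481.5, -1.5, 36.4]
orientation: [0.13, 3.138, 0.0]
ft_force: [-0.6, 0.4, 0.0]
width: 88.0
grasp_force: 0.0
```

servo_tool --plan '[[0.8,[0,0,0],0],[0.8,[0,0,0],0],[0.8,[0,0,0],0],[0.8,[0,0,0],0],[0.8,[0,0,0],0],[0.8,[0,0,0],0],[0.8,[0,0,0],0],[0.8,[0,0,0],0]]'

```text
t: 16.02
ee_pos: [481.1, -1.2, 35.9]
orientation: [0.128, 3.139, 0.0]
ft_force: [-0.8, 1.1, 3.6]
width: 47.7
grasp_force: 30.0
```

servo_tool --plan '[[0.8,[0,0,15],0],[0.8,[0,0,50],0],[0.8,[0,0,85],0],[0.8,[0,0,110],0],[0.8,[0,0,110],0],[0.8,[1,20,110],0],[0.8,[2,55,110],0],[0.8,[3,92,110],0],[0.8,[4,130,110],0],[0.8,[5,165,110],0]]'

```text
t: 16.85
ee_pos: [485.1, 165.3, 144.6]
orientation: [-0.129, -3.138, 0.001]
ft_force: [1.0, -0.3, -1.6]
width: 47.7
grasp_force: 30.0
```

servo_tool --plan '[[0.8,[1,35,0],0],[0.8,[1.5,64,0],0],[0.8,[1.5,64,0],0],[0.8,[1.5,64,-35],0],[0.8,[1.5,64,-70],0],[0.8,[1.5,64,-95],0],[0.8,[1.5,64,-106],0],[0.8,[1.5,64,-106],0],[0.8,[1.5,64,-106],0],[0.8,[1.5,64,-106],0]]'

```text
t: 17.68
ee_pos: [488.3, 227.8, 40.7]
orientation: [0.129, 3.138, 0.001]
ft_force: [-0.2, 0.4, -0.8]
width: 47.9
grasp_force: 30.0
```

servo_tool --plan '[[0.8,[0,0,-2],0],[0.8,[0,0,-4],0],[0.8,[0,0,-5.5],0],[0.8,[0,0,-6.2],0],[0.8,[0,0,-6.2],0],[0.8,[0,0,-6.2],0],[0.8,[0,0,-6.2],0]]'

```text
t: 18.27
ee_pos: [487.7, 227.9, 33.8]
orientation: [0.128, 3.138, 0.0]
ft_force: [-1.0, -1.1, 4.7]
width: 47.6
grasp_force: 30.0
```

servo_tool --plan '[[0,[0,0,0],0],[0,[0,0,0],0],[0,[0,0,0],0],[0,[0,0,0],0],[0,[0,0,0],0],[0,[0,0,20],0],[0,[0,0,55],0],[0,[0,0,93],0],[0,[0,0,112],0],[0,[0,0,112],0]]'

```text
t: 19.1
ee_pos: [490.0, 228.9, 149.8]
orientation: [0.128, 3.132, 0.005]
ft_force: [-0.1, 0.8, -1.1]
width: 88.0
grasp_force: 0.0
```

servo_tool --plan '[[0,[-2,-37,0],-7],[0,[-4,-74,0],-14],[0,[-6,-111,0],-21],[0,[-8,-148,0],-28],[0,[-10,-185,0],-35],[0,[-12,-222,0],-42],[0,[-14,-259,0],-49],[0,[-17,-296,0],-56],[0,[-20,-333,0],-63],[0,[-22,-370,0],-70]]'

```text
t: 19.93
ee_pos: [464.2, -143.8, 144.4]
orientation: [-1.912, -2.491, 0.001]
ft_force: [1.0, 0.7, 0.3]
width: 87.8
grasp_force: 0.0
```

servo_tool --plan '[[0,[-2,-37,0],-7],[0,[-4,-74,0],-14],[0,[-6,-110,0],-20],[0,[-8,-134,0],-20],[0,[-8,-134,0],-20],[0,[-8,-134,0],-20],[0,[-8,-134,0],-20]]'

```text
t: 20.52
ee_pos: [456.7, -275.3, 144.5]
orientation: [-2.309, -2.127, 0.001]
ft_force: [-1.1, -0.1, -0.2]
width: 87.9
grasp_force: 0.0
```

Run:
```python
from m import *
print(ctrl.get_obs()["qpos"].round(2),ctrl.get_obs()["ee_pos"].round(1))
a=ctrl.get_image("side")[80:290,200:360]
cv2.imwrite("pics/g4.png",cv2.resize(a,None,fx=2.8,fy=2.8,interpolation=cv2.INTER_CUBIC))
```

```text
[-0.56  0.42  1.9   0.    0.83 -0.48] [ 456.7 -275.3  144.5]
```

View pics/g4.png

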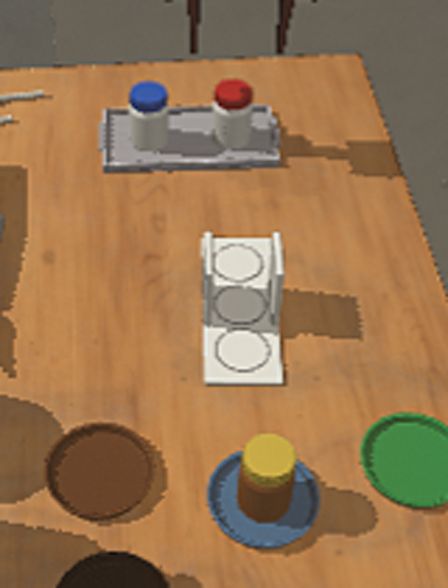

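The amber jar stands upright and centred in the blue dish, cap at crop (268,460). Both white jars stand upright in the tray, and all three bays are empty with their rings visible.

servo_tool --plan '[[0,[0.5,0,0],0],[0,[0.5,0,-35],0],[0,[0.5,0,-70],0],[0,[0.5,0,-97],0],[0,[0.5,0,-112],0],[0,[0.5,0,-112],0],[0,[0.5,0,-112],0],[0,[0.5,0,-112],0]]'

```text
t: 21.23
ee_pos: [458.7, -276.0, 34.4]
orientation: [2.308, 2.129, 0.001]
ft_force: [-0.3, 0.1, 1.1]
width: 87.7
grasp_force: 0.0
```

servo_tool --plan '[[0.8,[0,0,0],0],[0.8,[0,0,0],0],[0.8,[0,0,0],0],[0.8,[0,0,0],0],[0.8,[0,0,0],0],[0.8,[0,0,0],0],[0.8,[0,0,0],0],[0.8,[0,0,0],0]]'

```text
t: 21.9
ee_pos: [458.0, -276.4, 33.6]
orientation: [2.31, 2.129, 0.0]
ft_force: [-0.4, 0.7, 2.5]
width: 47.7
grasp_force: 30.0
```

servo_tool --plan '[[0.8,[0,0,15],0],[0.8,[0,0,50],0],[0.8,[0,0,85],0],[0.8,[0,0,112],0],[0.8,[2,20,112],0],[0.8,[4,50,112],0],[0.8,[7,85,112],0],[0.8,[10,123,112],0],[0.8,[13,161,112],0],[0.8,[16,199,112],0]]'

```text
t: 22.73
ee_pos: [473.4, -75.7, 145.3]
orientation: [-2.311, -2.128, 0.0]
ft_force: [1.1, 0.3, -1.8]
width: 47.8
grasp_force: 30.0
```

servo_tool --plan '[[0.8,[3,38,0],0],[0.8,[6,76,0],0],[0.8,[9,110,0],0],[0.8,[12,136,0],0],[0.8,[12,136,0],0],[0.8,[12,136,0],0],[0.8,[12,136,0],0]]'

```text
t: 23.32
ee_pos: [485.5, 58.5, 145.2]
orientation: [-2.309, -2.129, 0.001]
ft_force: [0.1, -0.1, -1.7]
width: 47.7
grasp_force: 30.0
```

servo_tool --plan '[[0.8,[0,0,-35],0],[0.8,[0,0,-70],0],[0.8,[0,0,-94],0],[0.8,[0,0,-105],0],[0.8,[0,0,-105],0],[0.8,[0,0,-105],0],[0.8,[0,0,-108],0],[0.8,[0,0,-109.5],0],[0.8,[0,0,-109.5],0],[0.8,[0,0,-109.5],0]]'

```text
t: 24.15
ee_pos: [486.5, 58.8, 36.8]
orientation: [2.31, 2.128, 0.002]
ft_force: [0.2, -0.4, -2.0]
width: 47.3
grasp_force: 30.0
```

Now I'll lower in small steps to contact.

servo_tool --plan '[[0.8,[0,0,-0.5],0],[0.8,[0,0,-0.8],0],[0.8,[0,0,-0.8],0],[0.8,[0,0,-0.8],0]]'

```text
t: 24.48
ee_pos: [486.3, 58.9, 35.6]
orientation: [2.31, 2.129, 0.001]
ft_force: [-1.5, -0.2, 5.6]
width: 47.6
grasp_force: 30.0
```

servo_tool --plan '[[0.8,[0,0,-0.5],0],[0.8,[0,0,-0.5],0],[0.8,[0,0,-0.5],0],[0.8,[0,0,-0.5],0]]'

```text
t: 24.82
ee_pos: [486.2, 58.9, 35.6]
orientation: [2.31, 2.129, 0.001]
ft_force: [-2.4, -0.3, 13.1]
width: 47.6
grasp_force: 30.0
```

servo_tool --plan '[[0,[0,0,0.6],0],[0,[0,0,0.6],0],[0,[0,0,0.6],0],[0,[0,0,0.6],0],[0,[0,0,0.6],0],[0,[0,0,20],0],[0,[0,0,55],0],[0,[0,0,93],0],[0,[0,0,111],0],[0,[0,0,111],0]]'

```text
t: 25.65
ee_pos: [488.5, 59.0, 149.5]
orientation: [2.307, 2.126, 0.009]
ft_force: [0.5, 0.7, -0.6]
width: 88.0
grasp_force: 0.0
```

servo_tool --plan '[[0,[8,-39,0],0],[0,[16,-78,0],0],[0,[24,-117,0],0],[0,[33,-156,0],0],[0,[41,-195,0],0],[0,[50,-234,0],0],[0,[58,-273,0],0],[0,[66,-310,0],0],[0,[72,-338.7,0],0],[0,[72,-338.7,0],0]]'

```text
t: 26.48
ee_pos: [558.6, -285.0, 144.4]
orientation: [2.313, 2.123, -0.0]
ft_force: [-0.5, 0.3, 0.7]
width: 87.9
grasp_force: 0.0
```

Run:
```python
from m import *
a=ctrl.get_image("side")[80:290,200:360]
cv2.imwrite("pics/g5.png",cv2.resize(a,None,fx=2.8,fy=2.8,interpolation=cv2.INTER_CUBIC))
```

```text
(no output)
```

View pics/g5.png

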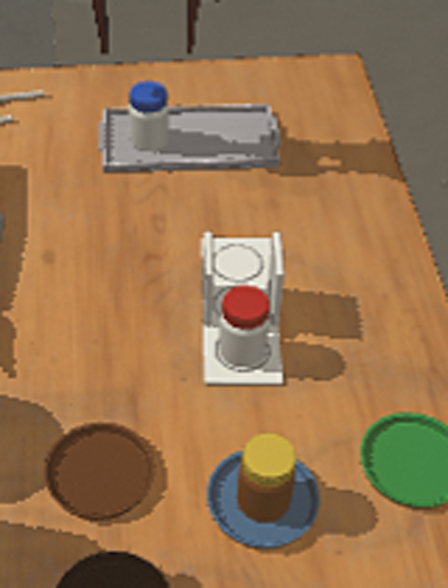

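The red jar is back on its ring in the near bay, upright, and the blue jar still stands in the tray.

servo_tool --plan '[[0,[0,0,0],0],[0,[0,0,0],0],[0,[0,0,-35],0],[0,[0,0,-70],0],[0,[0,0,-97],0],[0,[0,0,-112],0],[0,[0,0,-112],0],[0,[0,0,-112],0],[0,[0,0,-112],0]]'

```text
t: 27.28
ee_pos: [559.0, -279.9, 35.1]
orientation: [2.308, 2.128, 0.001]
ft_force: [-0.1, -0.2, -0.3]
width: 87.6
grasp_force: 0.0
```

servo_tool --plan '[[0.8,[0,0,0],0],[0.8,[0,0,0],0],[0.8,[0,0,0],0],[0.8,[0,0,0],0],[0.8,[0,0,0],0],[0.8,[0,0,0],0],[0.8,[0,0,0],0],[0.8,[0,0,0],0]]'

```text
t: 27.95
ee_pos: [558.0, -280.0, 33.8]
orientation: [2.31, 2.129, 0.0]
ft_force: [-1.2, -0.4, 2.9]
width: 47.5
grasp_force: 30.0
```

servo_tool --plan '[[0.8,[0,0,15],0],[0.8,[0,0,50],0],[0.8,[0,0,85],0],[0.8,[0,0,112],0],[0.8,[-8,22,112],0],[0.8,[-20,55,112],0],[0.8,[-34,92,112],0],[0.8,[-48,129,112],0],[0.8,[-62,166,112],0],[0.8,[-74,199,112],0]]'

```text
t: 28.78
ee_pos: [482.4, -79.2, 146.4]
orientation: [-2.31, -2.128, 0.0]
ft_force: [-0.1, 0.2, -1.7]
width: 48.0
grasp_force: 30.0
```

servo_tool --plan '[[0.8,[-8,20,0],0],[0.8,[-8,20,0],0],[0.8,[-8,20,0],0],[0.8,[-8,20,-35],0],[0.8,[-8,20,-70],0],[0.8,[-8,20,-94],0],[0.8,[-8,20,-105],0],[0.8,[-8,20,-105],0],[0.8,[-8,20,-108],0],[0.8,[-8,20,-108],0]]'

```text
t: 29.62
ee_pos: [477.0, -61.5, 38.5]
orientation: [2.31, 2.127, 0.002]
ft_force: [-0.5, 0.7, -0.8]
width: 47.7
grasp_force: 30.0
```

servo_tool --plan '[[0.8,[0,0,-1],0],[0.8,[0,0,-2],0],[0.8,[0,0,-2.4],0],[0.8,[0,0,-2.4],0],[0.8,[0,0,-2.4],0],[0.8,[0,0,-2.4],0]]'

```text
t: 30.12
ee_pos: [476.3, -61.0, 35.8]
orientation: [2.31, 2.129, 0.001]
ft_force: [-0.3, -0.2, 4.8]
width: 47.5
grasp_force: 30.0
```

servo_tool --plan '[[0.8,[0,0,-0.5],0],[0.8,[0,0,-0.5],0],[0.8,[0,0,-0.5],0],[0.8,[0,0,-0.5],0]]'

```text
t: 30.45
ee_pos: [476.3, -61.0, 35.8]
orientation: [2.31, 2.128, 0.001]
ft_force: [-2.2, -0.1, 11.7]
width: 47.4
grasp_force: 30.0
```

Release and lift, then withdraw to the right for a clear view.

servo_tool --plan '[[0,[0,0,0.6],0],[0,[0,0,0.6],0],[0,[0,0,0.6],0],[0,[0,0,0.6],0],[0,[0,0,0.6],0],[0,[0,0,20],0],[0,[0,0,55],0],[0,[0,0,93],0],[0,[0,0,125],0],[0,[0,0,125],0]]'

```text
t: 31.28
ee_pos: [479.4, -61.4, 165.1]
orientation: [2.305, 2.124, 0.009]
ft_force: [1.7, -0.2, 0.1]
width: 87.7
grasp_force: 0.0
```

servo_tool --plan '[[0,[-4,-39,10],0],[0,[-8,-78,20],0],[0,[-12,-117,30],0],[0,[-16,-156,40],0],[0,[-20,-195,50],0],[0,[-24,-234,60],0],[0,[-26,-260,60],0],[0,[-26,-270,60],0],[0,[-26,-270,60],0],[0,[-26,-270,60],0]]'

```text
t: 32.12
ee_pos: [449.3, -330.1, 218.6]
orientation: [-2.31, -2.126, 0.0]
ft_force: [-0.3, 0.5, -0.1]
width: 87.6
grasp_force: 0.0
```

Run:
```python
from m import *
T=ctrl.get_image("top");S=ctrl.get_image("side")
for k,p in dict(red=(232,222),yel=(165,225),blu=(286,226)).items():
    c,A=blob(T,*COL[k],p,r=22 if k=="yel" else 14); e=cv2.fitEllipse(c.astype(np.float32))[0]; print(k,np.round(e,1),onz("top",*e,76 if k=="yel" else 78).round(1))
r=lambda a:cv2.resize(a,(395,395),interpolation=cv2.INTER_CUBIC)
cv2.imwrite("pics/end.png",np.hstack([r(T[140:320,130:310]),r(S[90:290,200:400])]))
```

```text
red [232.1 222.1] [485.8  58.   78. ]
yel [157.1 222.4] [488.  224.8  76. ]
blu [286.  225.7] [476.  -59.9  78. ]
```

View pics/end.png

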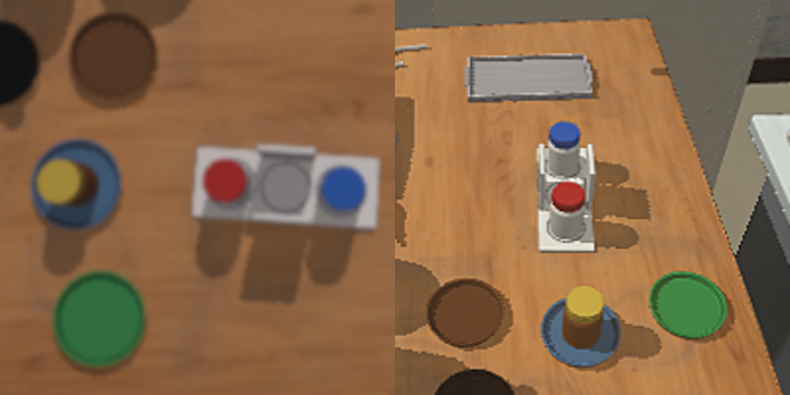

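The final view shows the red and blue jars back in their own bays, within 0.3 mm of their start pixels. The amber jar stands in the blue dish, the tray is empty, and the arm is clear.

```bash
python3 -c "
from workcell import ctrl
print(ctrl.close_job())"
```

```text
the job is handed in; nothing more can be done
None
```

The job is handed in: the amber jar stands in the blue dish, and the red and blue jars are back upright in their original rack bays after waiting in the tray, finished at about 32 s of the 128 s allowed.

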